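# Zero the click dial of a drinks dispenser and set a five-click portion

## Robot

A 7-joint arm with a two-finger parallel gripper is mounted at the origin on the work surface. World frame = base frame: x ahead of the robot, y to its left, z up, the work surface at z = 0. Lengths are in m, angles in rad, forces in N, time in s.
With the tool pointing down it reaches from about 0.35 to 0.9 m from the base axis. Payload 8.1 kg.
Tool frame: the origin (TCP) lies on the centre line of the jaws, within the pads' length; the fingertips stand arm.tip_extent ahead of it and the grasp point (between the pads) lies 3 mm ahead of it (arm.tip_extent is the distance from the TCP to the fingertips, in m); y points along the fingers, z is the direction in which the jaws open and shut, and the axes are right-handed (so a half turn about y gives the same grasp; the last joint's range is limited). The gripper opens to 92 mm and grips with 3 to 60 N. Pads are 19 mm wide; open, the fingers measure 130 mm over their backs; the gripper's body (75 mm by 190 mm) begins 47 mm behind the grasp point.
Start: joints at [-1.32, 0.434, 0.025, 1.573, -0.012, 1.134, -0.075], TCP at [0.217, 0.586, 0.249] pointing down, gripper open.
Joint ranges: [-2.62, 2.62], [-0.44, 2.09], [-1.27, 1.32], [0.08, 2.57], [-1.32, 4.46], [0.12, 2], [-2.74, 2.74]. Speed limits (rad/s): [2.22, 2.22, 3.01, 3.01, 3.14, 3.14, 3.14].

## Interface

Orientations are given as a rotation vector (axis times angle).
In Python, from cell import observe, get_image, sign_off, boxes_of, place_of, arm gives the robot as it stands.
- The arm moves only by the tool arm_command, never from a script. Its argument "plan" is a list of rows, each a list of 2 entries, a list of its own where there are three numbers: the shift along the tool's x, y, z in m, then the turn, a rotation vector about the tool's x, y, z in degrees. In form: [[[tx, ty, tz], [ax, ay, az]], ...]. A call has 1 to 5 rows; each row is the pose to reach, as a shift and turn from the pose commanded when the call began, along the tool's axes at that moment; what a row does not reach only later rows make up. A row lasts 1/10 s, in which the tool goes at most 50 mm and 8.59 degrees, less where a joint would pass 70% of its speed; a pose out of reach is approached as far as the arm can. A call with a gripper value outside its range is refused whole. "fingers" is the closure, from -1 (fully open) to 1 (shut), set as the call begins (left out, the last holds). The fingers move at their own pace and stop on an object; "squeeze" is the grip in N (left out, the last holds). Time passes only in rows, so rows that repeat a pose let the fingers close. It gives the time, the measured TCP pose, the force and the opening at its end, in the units of the state.
- observe(): the state, without advancing time (a new reading comes with each control period).
- get_image(name): name is "side" or "top"; returns a dict with "color" (420x560x3 uint8, red, green, blue), "camera_matrix" (3x3 intrinsics, pixels), "world_to_cam" (4x4, takes a point from world to camera coordinates). Camera axes: x right, y up, looking along -z (the intrinsics and any distortion apply to the point x, -y, -z); pixel columns grow to the right and rows downward; lengths in m; the calibration is good to about 2 mm. A picture is of the moment at which its call begins. There is no depth.
- sign_off(): hands the job in, once; it reports no verdict.
Trained networks look in a picture, given as the dict that the camera call returned (one of the last four; its "shot" number tells which), for a name from the list of things; names that differ only in an ending like _2 or _b are one class to them, and where a whole thing is asked for, a point or a joint stands for the part that bears it (a point fixed in the world has none). Each returns a list of dicts, best first, with "confidence" (0 to 1); they miss things now and then, are a little off and sometimes report something else, mostly with a low value. They report only what shows in the picture. A call takes as long as a camera call.
- boxes_of(picture, thing): "point" ([column, row] in pixels, amid what is visible of it).
- place_of(picture, thing): "point" ([column, row] in pixels: a listed point, or the origin of a listed thing).
The state is a dict: "clock": time; "joints": joint angles; "dq": joint speeds; "joint_efforts": joint torques, N m; "position": TCP position; "ee_rot": TCP orientation; "force": force on the tool from outside, world axes, zero at the start; "ft_torque": the same for the moment, N m; "width": opening from 0.0 (shut) to 1.0 (fully open).
Only numpy, scipy, OpenCV 4.12 (cv2) and the standard library are available. Lean on these libraries where they do the work, as an engineer would, in place of code of your own. Each camera call takes 0.05 s, during which the arm holds its last target.

## Task

Set the drinks dispenser to a five-click portion: first turn its grey click dial anticlockwise past its zero click until you feel it come up firmly against the hidden end stop, without forcing it. Then turn it clockwise to exactly the fifth click from zero, never going beyond that click, and let go. Finally press the green start button all the way down and release it, leaving the glasses and the other things around standing where they are.

Things in the scene. Friction and masses are not known exactly. Their poses are not given: they have to be found in the camera images.
- dispenser: Drinks dispenser: fixed low aluminium box 160 (x) by 360 (y) by 70 mm high; origin at the centre of its underside. Its top is black at the -y part (dial axis at (-10, -110) mm, button at (-10, -15) mm) and a steel drip tray at the +y end, where a column 55 by 65 mm stands at (45, 120) mm, 240 mm above the table, with a spout towards -x.
- dial_grip (a point): On the upright axis of the grey fluted round dial, 44 mm in diameter, half-way up its grip (4 to 38 mm above the dispenser's top), 91 mm above the table. A white line on its top face points to the click it is in; white ticks on the black top mark the clicks, a longer red tick zero (at -x of the dispenser), counting clockwise.
- dial (a joint): Dial angle in rad, growing clockwise from above; 0 at the zero click, a click every 0.4189 (24 degrees), the fifth at 2.094. Starts in click 1, 2 or 3. A sprung detent pulls it into the nearest click, also when let go: leaving a click takes about 0.12 N m (felt as up to 0.25), falling to nothing half-way, then it snaps on.
- end_stop (a point): Point on the dial's axis at the dispenser's top (its angle tells nothing). The hidden rigid stop is met 0.03 to 0.19 rad anticlockwise of the zero click, different each time; there the resisting moment rises steeply above a click's. It acts 30 mm from the axis: press it with over 4 N (0.12 N m on top of the detent), never over 18 N (0.54 N m on top).
- start_top (a point): Centre of the top face of the green start button, 24 mm in diameter, in a black housing on the dispenser's top; it travels 6 mm straight down against a spring and is fully down at about 5 N.
- start (a joint): Travel of the start button in m, 0 up, 0.006 fully down.
- tasting_glass: Bystander: small clear glass 52 mm wide, 85 mm high, loose on the drip tray under the spout; origin under its foot. Leave it alone.
- jigger: Bystander: steel hourglass measure 44 mm wide, 65 mm high, loose on the dispenser's top near (45, 46) mm; origin under its foot.
- wine_glass: Bystander: stemmed glass 60 mm wide, 150 mm high; origin under its foot.
- flute: Bystander: narrow stemmed glass 60 mm wide at the foot, 170 mm high; origin under its foot.
- carafe: Bystander: glass carafe 84 mm wide, 240 mm high; origin under its foot.
- canister: Bystander: pale green canister 54 mm wide, 160 mm high; origin under its foot.
- tumbler: Bystander: clear tumbler 68 mm wide, 90 mm high; origin under its foot.

How it is judged:
By the outcome, as a careful person would: the job done as asked, in the order asked, and still so for the second after the job is handed in, with the robot touching nothing.
It also fails if it takes over 72 s, if anything falls off the work surface, if the arm or the gripper's body presses on something with over 40 N, if the wrist force passes 120 N, or if a joint passes its speed limit or range.

## Working session

There is one attempt and no reset: what is moved stays moved. The work goes in short steps, Python scripts to look and compute and a tool call to move; the robot and the scene stay as the last step left them, time stands still between calls to the robot, and variables do not carry over. Pictures are saved under pics/ and viewed, and the job is handed in when it is done.

Besides the shell and the picture viewer there is one more tool, called after ">>>" as name(argument=value, ...) on one line, values as JSON. arm_command: Moves the arm, as the interface text tells. Its arguments: {"type":"object","properties":{"plan":{"type":"array","items":{"type":"array"}},"fingers":{"type":"number"},"squeeze":{"type":"number"}},"required":["plan"]}

```bash
ls; mkdir -p pics
cat > h.py <<'E'
import numpy as np, cv2
from cell import observe, get_image, sign_off, boxes_of, place_of, arm
from scipy.spatial.transform import Rotation as R
def proj(pic,P):
    W=np.array(pic["world_to_cam"]);K=np.array(pic["camera_matrix"])
    p=W[:3,:3]@np.array(P)+W[:3,3]; q=K@np.array([p[0],-p[1],-p[2]]); return q[:2]/q[2]
def ray(pic,uv):
    W=np.array(pic["world_to_cam"]);K=np.array(pic["camera_matrix"])
    d=np.linalg.inv(K)@np.array([uv[0],uv[1],1.]); d=np.array([d[0],-d[1],-d[2]])
    d=W[:3,:3].T@d; o=-W[:3,:3].T@W[:3,3]; return o,d/np.linalg.norm(d)
def onz(pic,uv,z):
    o,d=ray(pic,uv); return o+d*(z-o[2])/d[2]
def tri(rs):
    A=np.zeros((3,3));b=np.zeros(3)
    for o,d in rs:
        M=np.eye(3)-np.outer(d,d);A+=M;b+=M@o
    x=np.linalg.solve(A,b); return x,[np.linalg.norm((np.eye(3)-np.outer(d,d))@(x-o)) for o,d in rs]
def save(pic,n): cv2.imwrite("pics/"+n+".png",cv2.cvtColor(np.array(pic["color"]),cv2.COLOR_RGB2BGR))
E
python3 - <<'E'
from h import *
s=observe();print(s);print([a for a in dir(arm) if a[0]!='_'],arm.tip_extent)
A=get_image("side");B=get_image("top");save(A,"s0");save(B,"t0")
for n in ["dispenser","dial_grip","end_stop","start_top","tasting_glass","jigger","wine_glass","flute","carafe","canister","tumbler"]:
    a=place_of(A,n);b=place_of(B,n)
    print(n,[(x["point"],round(x["confidence"],2)) for x in a[:2]],[(x["point"],round(x["confidence"],2)) for x in b[:2]])
    if a and b:
        x,e=tri([ray(A,a[0]["point"]),ray(B,b[0]["point"])]);print("   ",x.round(4),np.round(e,4))
E
```

```text
pics
{'clock': 0.0, 'joints': array([-1.31961857,  0.43521287,  0.02497369,  1.57411156, -0.0115867 ,
        1.13400117, -0.07508028]), 'dq': array([-1.01691966e-03, -8.88853097e-04,  1.18364908e-03, -1.67423387e-03,
        4.57076760e-04, -2.74342587e-04, -4.41372063e-05]), 'joint_efforts': array([-1.88334139e-03, -6.67834640e+01,  9.84830260e-01, -3.14460468e+01,
       -6.03516586e-02,  4.27504582e-02,  1.86285561e-04]), 'position': array([0.21641503, 0.58581721, 0.24794566]), 'ee_rot': array([-1.55449464,  0.27778832, -0.27759186]), 'force': array([-1.35985363,  0.2347902 ,  0.56091236]), 'ft_torque': array([-0.01458456, -0.00345699,  0.0596393 ]), 'width': 0.997986199307916}
['PlanningError', 'tip_extent'] 0.022
dispenser [([253.0, 238.4], 0.62)] [([280.8, 233.7], 0.89)]
    [ 0.5137 -0.002   0.0144] [0.0024 0.0024]
dial_grip [([285.0, 252.1], 0.93)] []
end_stop [([281.9, 260.9], 0.68)] [([325.0, 242.9], 0.83)]
    [ 0.4901 -0.1099  0.0592] [0.0012 0.0012]
start_top [([253.5, 222.3], 0.57)] [([284.2, 235.9], 0.55)]
    [ 0.5043 -0.0129  0.0922] [0.0042 0.0042]
tasting_glass [([204.2, 201.7], 0.57)] [([232.6, 242.4], 0.59)]
    [0.4832 0.112  0.0798] [0. 0.]
jigger [([255.2, 200.4], 0.95), ([254.6, 223.4], 0.16)] [([264.1, 209.4], 0.6)]
    [0.5676 0.0395 0.0665] [0.0021 0.0021]
wine_glass [([413.8, 321.5], 0.92)] [([426.2, 204.8], 0.78)]
    [ 0.6006 -0.3807 -0.018 ] [0.0008 0.0008]
flute [([197.3, 146.7], 0.95)] []
carafe [([123.9, 172.7], 0.72)] [([129.1, 248.0], 0.93)]
    [ 0.4628  0.3951 -0.0134] [0.0043 0.0043]
canister [([154.3, 144.3], 0.67)] [([122.9, 210.7], 0.94)]
    [0.5638 0.4038 0.0087] [0.0047 0.0047]
tumbler [([368.6, 369.8], 0.78)] [([426.3, 262.3], 0.66)]
    [ 0.4487 -0.3735 -0.0051] [0.002 0.002]
```

View pics/s0.png

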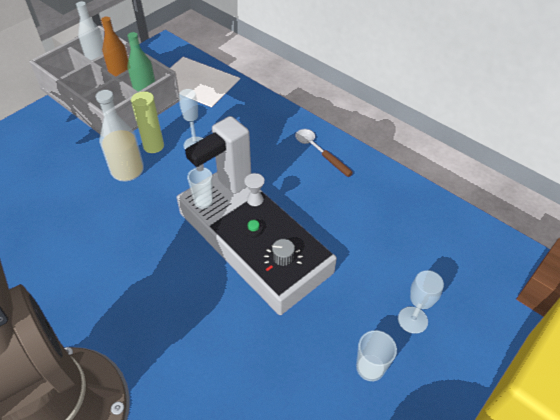

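View pics/t0.png

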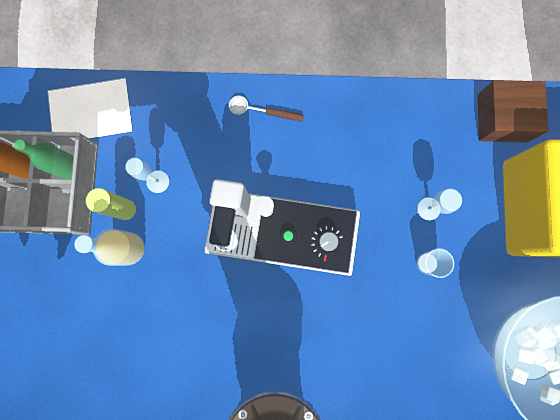

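Run:
```python
import cv2
a=cv2.imread("pics/t0.png")[170:290,190:370];cv2.imwrite("pics/t0z.png",cv2.resize(a,None,fx=4.4,fy=4.4,interpolation=cv2.INTER_CUBIC))
a=cv2.imread("pics/s0.png")[170:320,170:350];cv2.imwrite("pics/s0z.png",cv2.resize(a,None,fx=4,fy=4,interpolation=cv2.INTER_CUBIC))
from h import *
B=get_image("top");A=get_image("side")
print(proj(B,[.217,.586,.249]),proj(A,[.217,.586,.249]))
for p in (A,B):
    W=np.array(p["world_to_cam"]);print((-W[:3,:3].T@W[:3,3]).round(3));print(np.array(p["camera_matrix"]).round(1).tolist())
print([onz(B,u,.07).round(4) for u in [(358,211),(352,274)]])
```

```text
[-36.22068773 371.69534247] [-51.16920349 107.34639142]
[ 0.025 -0.504  0.986]
[[531.0, 0.0, 274.2], [0.0, 531.0, 206.4], [0.0, 0.0, 1.0]]
[ 0.433 -0.021  1.067]
[[415.3, 0.0, 288.3], [0.0, 415.3, 210.2], [0.0, 0.0, 1.0]]
[array([ 0.5679, -0.1868,  0.07  ]), array([ 0.4166, -0.1734,  0.07  ])]
```

View pics/t0z.png

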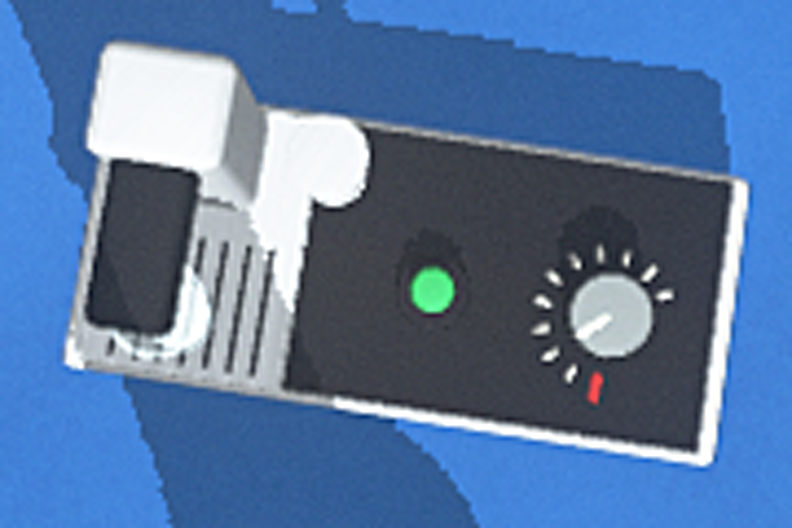

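View pics/s0z.png

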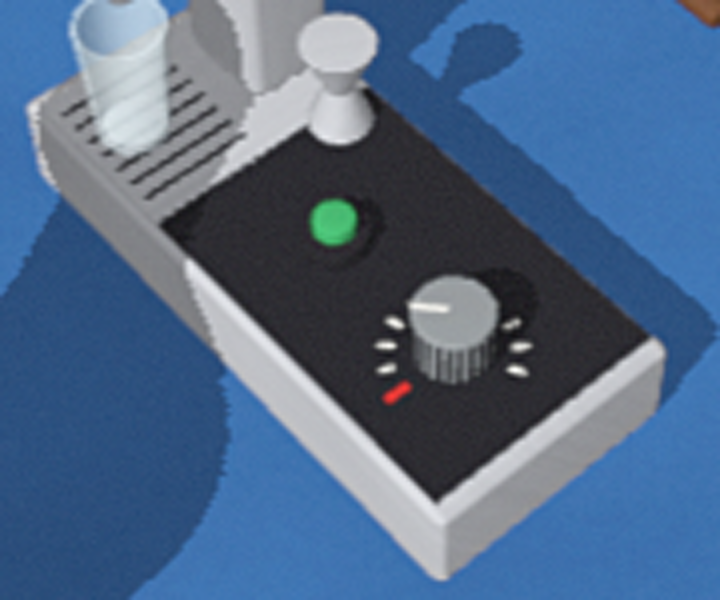

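Run:
```python
from h import *
B=get_image("top");A=get_image("side")
t=np.array([612,315])/4.4+[190,170]-.4; s=np.array([453,313])/4+170-.4
print(tri([ray(A,s),ray(B,t)]), onz(B,t,.108),onz(A,s,.108))
# colour blobs
c=np.array(B["color"]).astype(int); m=(c[...,1]>c[...,0]+60)&(c[...,1]>c[...,2]+60)
for p in (B,A):
    c=np.array(p["color"]).astype(int); m=((c[...,1]>c[...,0]+40)&(c[...,1]>c[...,2]+40))
    m[:200]=0;m[:,:230]=0;m[:,300:]=0
    ys,xs=np.nonzero(m);p["g"]=(xs.mean(),ys.mean());print(p["g"],len(xs),np.ptp(xs),np.ptp(ys))
print(tri([ray(A,A["g"]),ray(B,B["g"])]))
# dispenser fit from top-plate corners at z=.07 (zoom px)
pts=[((748,180),(80,-180)),((708,465),(-80,-180)),((70,365),(-80,180))]
from scipy.optimize import least_squares
O=np.array([onz(B,np.array(u)/4.4+[190,170]-.4,.07)[:2] for u,_ in pts]);L=np.array([l for _,l in pts])/1000
f=lambda q:(L@np.array([[np.cos(q[2]),np.sin(q[2])],[-np.sin(q[2]),np.cos(q[2])]])+q[:2]-O).ravel()
r=least_squares(f,[.5,0,0]);print(r.x,np.degrees(r.x[2]),r.fun.round(4))
q=r.x;Rm=np.array([[np.cos(q[2]),-np.sin(q[2])],[np.sin(q[2]),np.cos(q[2])]])
print("dial",q[:2]+Rm@[-.01,-.11],"btn",q[:2]+Rm@[-.01,-.015])
# line direction
l0=onz(B,t,.108);l1=onz(B,np.array([580,337])/4.4+[190,170]-.4,.108);d=Rm.T@(l1-l0)[:2];print("line cw from -x",np.degrees(np.arctan2(d[1],-d[0])))
s=observe();M=R.from_rotvec(s["ee_rot"]).as_matrix();print(M.round(3))
```

```text
(array([ 0.49043017, -0.11304367,  0.10964372]), [np.float64(0.00013940723644166226), np.float64(0.00013940723644167093)]) [ 0.49063373 -0.11329348  0.108     ] [ 0.49119051 -0.11222623  0.108     ]
(np.float64(287.875), np.float64(235.5)) 80 9 9
(np.float64(252.92380952380952), np.float64(225.01904761904763)) 105 10 10
(array([ 0.50239783, -0.01872362,  0.09045324]), [np.float64(4.269683920762318e-05), np.float64(4.269683920776924e-05)])
[ 0.51412209 -0.00502361 -0.12583235] -7.209662678331821 [ 0.0017 -0.003  -0.0013 -0.0037 -0.0004  0.0066]
dial [ 0.4903961  -0.11289889] btn [ 0.50231865 -0.01865001]
line cw from -x 46.97778613884435
[[ 0.938  0.     0.347]
 [-0.347 -0.     0.938]
 [ 0.    -1.    -0.   ]]
```

>>> arm_command(plan=[[[0, -0.05, 0], [0, 8, 0]], [[0.0, -0.1, 0], [0, 16, 0]], [[0.03, -0.11, -0.034], [0, 24, 0]], [[0.06, -0.11, -0.067], [0, 32, 0]], [[0.09, -0.11, -0.1], [0, 40, 0]]], fingers=-1, squeeze=40)

```text
clock: 1.9
position: [0.2668, 0.4601, 0.3593]
ee_rot: [-1.408, 0.823, -0.823]
force: [0.2, 1.0, 0.0]
width: 0.999
```

```bash
cat > st.py <<'E'
from h import *
import sys
s=observe();M=R.from_rotvec(s["ee_rot"]).as_matrix()
print("t",round(s["clock"],2),"J",s["joints"].round(3),"P",s["position"].round(4),"F",s["force"].round(2),"T",s["ft_torque"].round(3),"w",round(s["width"],3))
print("y",M[:,1].round(4),"zaz",round(np.degrees(np.arctan2(M[1,2],M[0,2])),2))
if len(sys.argv)>3: print("shift",(M.T@(np.array([float(v) for v in sys.argv[1:4]])-s["position"])).round(4))
E
python3 st.py 0.4905 -0.113 0.36
```

```text
t 1.9 J [-1.308  0.203  0.2    1.635 -0.042  1.306 -0.587] P [0.2668 0.4601 0.3593] F [0.21 1.05 0.05] T [-0.085 -0.009 -0.039] w 0.999
y [ 6.0e-04  1.3e-03 -1.0e+00] zaz 29.43
shift [ 0.6091 -0.0013 -0.0867]
```

>>> arm_command(plan=[[[0.05, 0, -0.007], [0, 8, 0]], [[0.1, 0, -0.014], [0, 16, 0]], [[0.15, 0, -0.021], [0, 24, 0]], [[0.2, 0, -0.028], [0, 32, 0]], [[0.249, 0, -0.035], [0, 40, 0]]])

```text
clock: 2.4
position: [0.3593, 0.227, 0.359]
ee_rot: [-1.115, 1.344, -1.344]
force: [1.1, 0.6, 0.9]
width: 1.002
```

```bash
python3 st.py 0.4905 -0.113 0.36
```

```text
t 2.4 J [-1.098 -0.006  0.414  1.866  0.002  1.28  -0.87 ] P [0.3593 0.227  0.359 ] F [1.13 0.59 0.94] T [-0.094  0.024 -0.077] w 1.002
y [ 4.e-04  1.e-03 -1.e+00] zaz -10.6
shift [ 0.3101 -0.0013  0.1916]
```

>>> arm_command(plan=[[[0.31, -0.001, 0.192], [0, 0, 0]], [[0.31, -0.001, 0.192], [0, 0, 0]], [[0.31, -0.001, 0.192], [0, 0, 0]], [[0.31, -0.001, 0.192], [0, 0, 0]], [[0.31, -0.001, 0.192], [0, 0, 0]]])

```text
clock: 2.9
position: [0.4507, -0.0056, 0.3599]
ee_rot: [-1.118, 1.339, -1.339]
force: [2.3, 0.1, -0.5]
width: 1.002
```

```bash
python3 st.py 0.4905 -0.113 0.36
```

```text
t 2.9 J [-0.798  0.035  0.737  1.833 -0.026  1.282 -0.233] P [ 0.4507 -0.0056  0.3599] F [ 2.32  0.13 -0.53] T [-0.084 -0.057  0.002] w 1.002
y [ 0.0013  0.0011 -1.    ] zaz -10.25
shift [ 0.0986 -0.0002  0.0582]
```

>>> arm_command(plan=[[[0.045, 0, 0.026], [0, 0, 0]], [[0.098, 0, 0.058], [0, 0, 0]], [[0.098, 0, 0.058], [0, 0, 0]], [[0.098, 0, 0.058], [0, 0, 0]]])

```text
clock: 3.3
position: [0.4902, -0.1132, 0.3595]
ee_rot: [-1.117, 1.343, -1.345]
force: [-0.3, 0.2, -0.4]
width: 1.006
```

```bash
python3 st.py 0.4905 -0.113 0.16;python3 - <<'E'
from h import *
B=get_image("top");save(B,"t1");A=get_image("side");save(A,"s1")
E
```

```text
t 3.3 J [-0.594  0.175  0.862  1.732 -0.136  1.297  0.112] P [ 0.4902 -0.1132  0.3595] F [-0.34  0.25 -0.36] T [-0.069  0.014 -0.05 ] w 1.006
y [ 2.0e-04 -1.5e-03 -1.0e+00] zaz -10.57
shift [-0.0005  0.1995  0.0002]
```

View pics/s1.png

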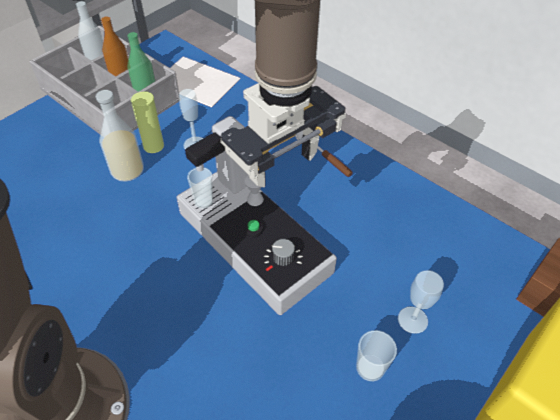

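>>> arm_command(plan=[[[0, 0.05, 0], [0, 0, 0]], [[0, 0.1, 0], [0, 0, 0]], [[0, 0.15, 0], [0, 0, 0]], [[0, 0.19, 0], [0, 0, 0]], [[0, 0.2, 0], [0, 0, 0]]])

```text
clock: 3.9
position: [0.4875, -0.1077, 0.1561]
ee_rot: [-1.125, 1.343, -1.335]
force: [-0.2, 0.2, 0.5]
width: 1.0
```

```bash
python3 st.py 0.4905 -0.113 0.099;python3 - <<'E'
from h import *
A=get_image("side");save(A,"s2")
import cv2
a=cv2.imread("pics/s2.png")[130:330,170:370];cv2.imwrite("pics/s2z.png",cv2.resize(a,None,fx=3,fy=3,interpolation=cv2.INTER_CUBIC))
E
```

```text
t 3.9 J [-0.451  0.408  0.751  2.026 -0.368  0.851  0.331] P [ 0.4875 -0.1077  0.1561] F [-0.18  0.15  0.5 ] T [-0.017  0.058 -0.026] w 1.0
y [-0.0064  0.0014 -1.    ] zaz -10.12
shift [0.0047 0.057  0.0042]
```

View pics/s2z.png

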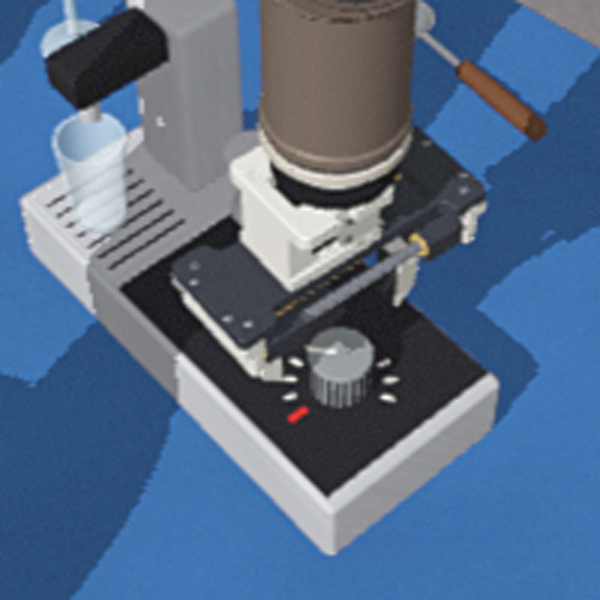

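>>> arm_command(plan=[[[0, 0, 0], [0, 0, 0]], [[0, 0, 0], [0, 0, 0]], [[0, 0, 0], [0, 0, 0]]])

```text
clock: 4.25
position: [0.4914, -0.1103, 0.1612]
ee_rot: [-1.116, 1.337, -1.341]
force: [0.0, -0.0, 0.8]
width: 1.001
```

```bash
python3 st.py 0.4905 -0.113 0.099
```

```text
t 4.25 J [-0.452  0.402  0.757  2.019 -0.366  0.854  0.33 ] P [ 0.4914 -0.1103  0.1612] F [ 0.02 -0.01  0.84] T [-0.07   0.104 -0.012] w 1.001
y [ 3.4e-03  3.0e-04 -1.0e+00] zaz -10.24
shift [ 0.0029  0.0622 -0.0006]
```

>>> arm_command(plan=[[[0.003, 0.02, 0], [0, 0, 0]], [[0.003, 0.04, 0], [0, 0, 0]], [[0.003, 0.055, 0], [0, 0, 0]], [[0.003, 0.062, 0], [0, 0, 0]], [[0.003, 0.062, 0], [0, 0, 0]]])

```text
clock: 4.75
position: [0.4896, -0.1132, 0.0976]
ee_rot: [-1.119, 1.34, -1.34]
force: [0.6, -0.5, 0.2]
width: 1.0
```

```bash
python3 st.py 0.4905 -0.113 0.099
```

```text
t 4.75 J [-0.372  0.497  0.674  2.075 -0.468  0.722  0.424] P [ 0.4896 -0.1132  0.0976] F [ 0.55 -0.47  0.16] T [-0.039  0.032  0.016] w 1.0
y [-0.e+00  2.e-04 -1.e+00] zaz -10.27
shift [-0.0004 -0.0014  0.0008]
```

>>> arm_command(plan=[[[0, -0.001, 0.001], [0, 0, 0]], [[0, -0.001, 0.001], [0, 0, 0]], [[0, -0.001, 0.001], [0, 0, 0]], [[0, -0.001, 0.001], [0, 0, 0]], [[0, -0.001, 0.001], [0, 0, 0]]], fingers=1, squeeze=10)

```text
clock: 5.25
position: [0.4906, -0.1134, 0.0986]
ee_rot: [-1.119, 1.34, -1.34]
force: [0.6, -1.1, -0.7]
width: 0.616
```

```bash
python3 st.py 0.4905 -0.113 0.099
```

```text
t 5.25 J [-0.372  0.497  0.676  2.072 -0.467  0.725  0.423] P [ 0.4906 -0.1134  0.0986] F [ 0.59 -1.11 -0.69] T [-0.063  0.106  0.005] w 0.616
y [ 3.e-04  1.e-04 -1.e+00] zaz -10.27
shift [-0.0004 -0.0004 -0.0002]
```

>>> arm_command(plan=[[[0, 0, 0], [0, 0, 0]], [[0, 0, 0], [0, 0, 0]], [[0, 0, 0], [0, 0, 0]], [[0, 0, 0], [0, 0, 0]]])

```text
clock: 5.65
position: [0.4927, -0.1139, 0.0989]
ee_rot: [-1.117, 1.336, -1.342]
force: [7.1, -0.3, -4.0]
width: 0.476
```

```bash
python3 st.py 0.4905 -0.113 0.099
```

```text
t 5.65 J [-0.372  0.498  0.676  2.07  -0.468  0.722  0.423] P [ 0.4927 -0.1139  0.0989] F [ 7.14 -0.25 -3.96] T [-0.233 -1.19  -0.031] w 0.476
y [ 0.0038 -0.0013 -1.    ] zaz -10.26
shift [-0.0005 -0.0001 -0.0023]
```

>>> arm_command(plan=[[[0, 0, 0.001], [0, 0, 0]], [[0, 0, 0.002], [0, 0, 0]], [[0, 0, 0.003], [0, 0, 0]], [[0, 0, 0.003], [0, 0, 0]]])

```text
clock: 6.05
position: [0.4928, -0.1139, 0.0987]
ee_rot: [-1.119, 1.342, -1.339]
force: [-3.2, 0.8, 10.7]
width: 0.475
```

```bash
python3 st.py 0.4905 -0.113 0.099
```

```text
t 6.05 J [-0.37   0.501  0.675  2.065 -0.468  0.73   0.423] P [ 0.4928 -0.1139  0.0987] F [-3.17  0.8  10.7 ] T [0.18  0.764 0.023] w 0.475
y [-0.0011  0.001  -1.    ] zaz -10.29
shift [-0.0005 -0.0003 -0.0025]
```

>>> arm_command(plan=[[[0, -0.0005, -0.001], [0, 0, 0]], [[0, -0.0005, -0.001], [0, 0, 0]], [[0, -0.0005, -0.001], [0, 0, 0]]], squeeze=30)

```text
clock: 6.35
position: [0.4928, -0.1138, 0.0989]
ee_rot: [-1.119, 1.34, -1.34]
force: [3.4, -0.4, -2.3]
width: 0.476
```

```bash
python3 st.py 0.4905 -0.113 0.099
```

```text
t 6.35 J [-0.371  0.499  0.676  2.067 -0.467  0.728  0.423] P [ 0.4928 -0.1138  0.0989] F [ 3.37 -0.39 -2.35] T [-0.23  -0.64   0.046] w 0.476
y [ 4.e-04 -2.e-04 -1.e+00] zaz -10.27
shift [-0.0004 -0.0001 -0.0024]
```

>>> arm_command(plan=[[[0, 0, 0], [0, -5, 0]], [[0, 0, 0], [0, -10, 0]], [[0, 0, 0], [0, -10, 0]], [[0, 0, 0], [0, -10, 0]]])

```text
clock: 6.75
position: [0.4929, -0.1139, 0.0989]
ee_rot: [-1.206, 1.213, -1.214]
force: [4.6, -0.2, -5.0]
width: 0.472
```

```bash
python3 st.py
```

```text
t 6.75 J [-0.338  0.487  0.625  2.064 -0.43   0.718  0.557] P [ 0.4929 -0.1139  0.0989] F [ 4.61 -0.18 -5.04] T [-0.256 -1.015  0.055] w 0.472
y [ 7.e-04 -1.e-04 -1.e+00] zaz -0.34
```

>>> arm_command(plan=[[[0, 0, 0.0005], [0, -7, 0]], [[0, 0, 0.0005], [0, -14, 0]], [[0, 0, 0.0005], [0, -18, 0]], [[0, 0, 0.0005], [0, -18, 0]], [[0, 0, 0.0005], [0, -18, 0]]])

```text
clock: 7.25
position: [0.4933, -0.1138, 0.0989]
ee_rot: [-1.339, 0.98, -0.98]
force: [5.2, 1.0, -6.0]
width: 0.471
```

```bash
python3 st.py
```

```text
t 7.25 J [-0.275  0.47   0.535  2.059 -0.365  0.704  0.801] P [ 0.4933 -0.1138  0.0989] F [ 5.24  1.   -6.03] T [-0.129 -0.942 -0.172] w 0.471
y [ 4.e-04  0.e+00 -1.e+00] zaz 17.59
```

>>> arm_command(plan=[[[0, 0, 0], [0, -7, 0]], [[0, 0, 0], [0, -14, 0]], [[0, 0, 0], [0, -20, 0]], [[0, 0, 0], [0, -20, 0]], [[0, 0, 0], [0, -20, 0]]])

```text
clock: 7.75
position: [0.4936, -0.1137, 0.0989]
ee_rot: [-1.45, 0.712, -0.714]
force: [5.9, 1.0, -5.5]
width: 0.474
```

```bash
python3 st.py
```

```text
t 7.75 J [-0.205  0.454  0.435  2.053 -0.294  0.692  1.077] P [ 0.4936 -0.1137  0.0989] F [ 5.92  0.96 -5.54] T [ 0.067 -1.209  0.111] w 0.474
y [ 9.e-04 -0.e+00 -1.e+00] zaz 37.64
```

>>> arm_command(plan=[[[0.001, 0, 0.001], [0, 0, 0]], [[0.001, 0, 0.001], [0, -2, 0]], [[0.001, 0, 0.001], [0, -2, 0]]], squeeze=40)

```text
clock: 8.05
position: [0.4938, -0.1137, 0.0988]
ee_rot: [-1.46, 0.685, -0.683]
force: [-0.2, 2.5, 1.7]
width: 0.472
```

```bash
python3 st.py
```

```text
t 8.05 J [-0.196  0.454  0.425  2.05  -0.287  0.695  1.107] P [ 0.4938 -0.1137  0.0988] F [-0.22  2.48  1.72] T [ 0.363  0.177 -0.023] w 0.472
y [-1.2e-03  5.0e-04 -1.0e+00] zaz 39.81
```

>>> arm_command(plan=[[[0, 0, 0], [0, -1, 0]], [[0, 0, 0], [0, -2, 0]], [[0, 0, 0], [0, -2, 0]]])

```text
clock: 8.35
position: [0.4938, -0.1137, 0.0988]
ee_rot: [-1.469, 0.658, -0.656]
force: [-2.0, 3.4, 3.8]
width: 0.467
```

```bash
python3 st.py
```

```text
t 8.35 J [-0.189  0.453  0.415  2.05  -0.28   0.694  1.135] P [ 0.4938 -0.1137  0.0988] F [-2.04  3.44  3.76] T [0.662 0.578 0.046] w 0.467
y [-1.e-03  6.e-04 -1.e+00] zaz 41.79
```

>>> arm_command(plan=[[[-0.001, 0, 0], [0, -1, 0]], [[-0.001, 0, 0], [0, -2, 0]], [[-0.001, 0, 0], [0, -2, 0]]])

```text
clock: 8.65
position: [0.4937, -0.1136, 0.0988]
ee_rot: [-1.477, 0.631, -0.631]
force: [0.2, 0.4, -1.4]
width: 0.468
```

```bash
python3 st.py
```

```text
t 8.65 J [-0.183  0.451  0.405  2.05  -0.273  0.691  1.161] P [ 0.4937 -0.1136  0.0988] F [ 0.15  0.41 -1.38] T [-0.164  0.172 -0.33 ] w 0.468
y [ 1.e-04 -3.e-04 -1.e+00] zaz 43.75
```

>>> arm_command(plan=[[[0, 0, 0], [0, -0.5, 0]], [[0, 0, 0], [0, -0.5, 0]]])

```text
clock: 8.85
position: [0.4937, -0.1135, 0.0988]
ee_rot: [-1.479, 0.624, -0.625]
force: [-0.0, -1.5, -1.9]
width: 0.471
```

```bash
python3 st.py
```

```text
t 8.85 J [-0.182  0.451  0.403  2.05  -0.271  0.691  1.168] P [ 0.4937 -0.1135  0.0988] F [-0.02 -1.47 -1.91] T [-0.278  0.161 -0.367] w 0.471
y [ 0.e+00 -3.e-04 -1.e+00] zaz 44.22
```

>>> arm_command(plan=[[[0, 0, 0], [0, -0.6, 0]], [[0, 0, 0], [0, -0.6, 0]]])

```text
clock: 9.05
position: [0.4937, -0.1135, 0.0988]
ee_rot: [-1.482, 0.616, -0.616]
force: [0.5, 0.1, -2.6]
width: 0.473
```

```bash
python3 st.py
```

```text
t 9.05 J [-0.18   0.45   0.4    2.05  -0.269  0.69   1.176] P [ 0.4937 -0.1135  0.0988] F [ 0.48  0.08 -2.59] T [-0.499  0.11  -0.461] w 0.473
y [ 0.e+00 -3.e-04 -1.e+00] zaz 44.84
```

>>> arm_command(plan=[[[0, 0, 0], [0, -0.4, 0]], [[0, 0, 0], [0, -0.4, 0]], [[0, 0, 0], [0, -0.4, 0]]])

```text
clock: 9.35
position: [0.4937, -0.1135, 0.0989]
ee_rot: [-1.483, 0.611, -0.611]
force: [0.6, -1.2, -2.2]
width: 0.472
```

```bash
python3 st.py;python3 - <<'E'
from h import *
A=get_image("side");save(A,"s3")
s=observe();print(s["ft_torque"])
a=cv2.imread("pics/s3.png")[170:320,200:380];cv2.imwrite("pics/s3z.png",cv2.resize(a,None,fx=4,fy=4,interpolation=cv2.INTER_CUBIC))
E
```

```text
t 9.35 J [-0.178  0.45   0.398  2.05  -0.268  0.69   1.181] P [ 0.4937 -0.1135  0.0989] F [ 0.63 -1.22 -2.24] T [-0.806  0.13  -0.563] w 0.472
y [ 0.e+00 -3.e-04 -1.e+00] zaz 45.21
[-0.83264922  0.09610799 -0.54269721]
```

View pics/s3z.png

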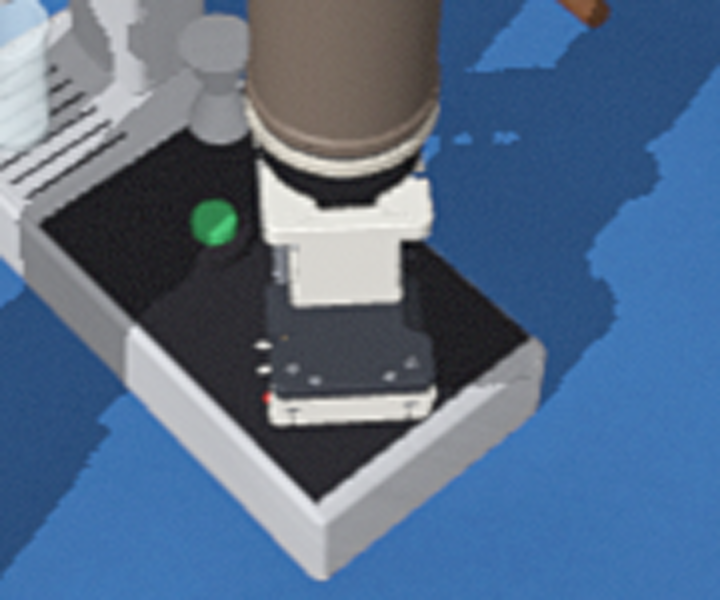

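>>> arm_command(plan=[[[0, 0, 0], [0, 3, 0]], [[0, 0, 0], [0, 10, 0]], [[0, 0, 0], [0, 17, 0]], [[0, 0, 0], [0, 24, 0]], [[0, 0, 0], [0, 31, 0]]])

```text
clock: 9.9
position: [0.4933, -0.1138, 0.0989]
ee_rot: [-1.316, 1.028, -1.028]
force: [-1.7, -3.9, -3.5]
width: 0.471
```

```bash
python3 st.py
```

```text
t 9.9 J [-0.288  0.473  0.553  2.059 -0.376  0.708  0.75 ] P [ 0.4933 -0.1138  0.0989] F [-1.7  -3.85 -3.51] T [-0.922  0.402  0.07 ] w 0.471
y [-6.e-04 -6.e-04 -1.e+00] zaz 13.97
```

>>> arm_command(plan=[[[0.001, 0, -0.0005], [0, 7, 0]], [[0.001, 0, -0.0005], [0, 14, 0]], [[0.001, 0, -0.0005], [0, 21, 0]], [[0.001, 0, -0.0005], [0, 28, 0]], [[0.001, 0, -0.0005], [0, 35, 0]]])

```text
clock: 10.4
position: [0.4927, -0.1138, 0.0988]
ee_rot: [-1.014, 1.475, -1.472]
force: [-3.5, 0.7, 1.0]
width: 0.475
```

```bash
python3 st.py
```

```text
t 10.4 J [-0.404  0.515  0.728  2.068 -0.506  0.742  0.277] P [ 0.4927 -0.1138  0.0988] F [-3.46  0.74  1.03] T [-0.179  0.891  0.203] w 0.475
y [-1.5e-03  9.0e-04 -1.0e+00] zaz -20.97
```

>>> arm_command(plan=[[[0, 0, -0.001], [0, 7, 0]], [[0, 0, -0.001], [0, 14, 0]], [[0, 0, -0.001], [0, 21, 0]], [[0, 0, -0.001], [0, 28, 0]], [[0, 0, -0.001], [0, 35, 0]]])

```text
clock: 10.9
position: [0.4922, -0.1134, 0.0989]
ee_rot: [-0.577, 1.884, -1.882]
force: [-2.1, -0.3, -1.8]
width: 0.474
```

```bash
python3 st.py
```

```text
t 10.9 J [-0.512  0.574  0.902  2.077 -0.641  0.794 -0.19 ] P [ 0.4922 -0.1134  0.0989] F [-2.07 -0.28 -1.78] T [-0.172  0.648  0.045] w 0.474
y [-8.e-04  9.e-04 -1.e+00] zaz -55.98
```

>>> arm_command(plan=[[[0, 0, 0], [0, 7, 0]], [[0, 0, 0], [0, 14, 0]], [[0, 0, 0], [0, 20, 0]], [[0, 0, 0], [0, 22, 0]], [[0, 0, 0], [0, 22, 0]]])

```text
clock: 11.4
position: [0.492, -0.1131, 0.0988]
ee_rot: [-0.228, 2.11, -2.107]
force: [-3.5, 2.6, 4.2]
width: 0.47
```

```bash
python3 st.py
```

```text
t 11.4 J [-0.569  0.624  1.008  2.081 -0.726  0.841 -0.48 ] P [ 0.492  -0.1131  0.0988] F [-3.51  2.58  4.24] T [ 0.488  1.021 -0.005] w 0.47
y [-0.0013  0.0014 -1.    ] zaz -77.7
```

>>> arm_command(plan=[[[0, 0, 0], [0, 0, 0]], [[0, 0, 0], [0, 0, 0]], [[0, 0, 0], [0, 0, 0]], [[0, 0, 0], [0, 0, 0]]], fingers=-0.6)

```text
clock: 11.8
position: [0.4928, -0.1141, 0.099]
ee_rot: [-0.226, 2.108, -2.109]
force: [-0.2, -0.7, -0.5]
width: 0.764
```

```bash
python3 st.py
```

```text
t 11.8 J [-0.568  0.624  1.008  2.08  -0.726  0.839 -0.48 ] P [ 0.4928 -0.1141  0.099 ] F [-0.21 -0.71 -0.49] T [-0.069  0.15   0.051] w 0.764
y [ 5.e-04 -1.e-04 -1.e+00] zaz -77.75
```

>>> arm_command(plan=[[[0, -0.03, 0], [0, 0, 0]], [[0, -0.08, 0], [0, 0, 0]], [[0, -0.13, 0], [0, 0, 0]], [[0, -0.17, 0], [0, 0, 0]], [[0, -0.17, 0], [0, 0, 0]]])

```text
clock: 12.3
position: [0.4949, -0.1157, 0.2736]
ee_rot: [-0.217, 2.104, -2.107]
force: [-0.2, 0.3, -1.0]
width: 0.801
```

```bash
python3 st.py;python3 - <<'E'
from h import *
A=get_image("side");save(A,"s4");B=get_image("top");save(B,"t4")
a=cv2.imread("pics/s4.png")[170:320,200:380];b=cv2.imread("pics/t4.png")[170:320,200:380]
cv2.imwrite("pics/z4.png",cv2.resize(a,None,fx=4,fy=4,interpolation=cv2.INTER_CUBIC))
E
```

```text
t 12.3 J [-0.786  0.406  1.266  1.882 -0.427  1.159 -0.726] P [ 0.4949 -0.1157  0.2736] F [-0.15  0.25 -0.98] T [-0.027  0.171  0.04 ] w 0.801
y [ 7.7e-03 -8.0e-04 -1.0e+00] zaz -77.79
```

View pics/z4.png

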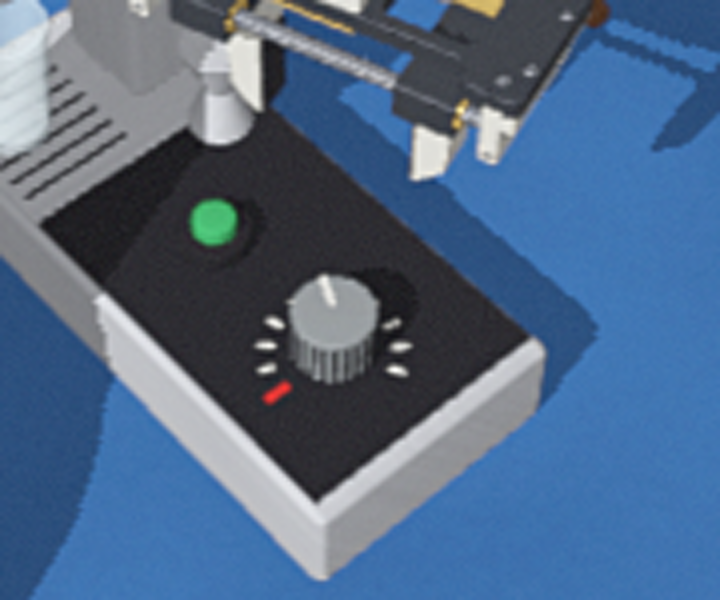

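View pics/t4.png

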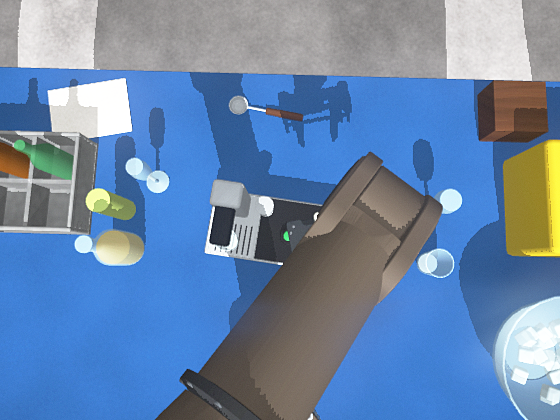

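Run:
```python
from h import *
A=get_image("side")
q=-.126;Rm=np.array([[np.cos(q),-np.sin(q)],[np.sin(q),np.cos(q)]])
f=lambda z:onz(A,np.array(z)/4+[200,170]-.4,.108)[:2]
for a,b in [((334,313),(323,279)),((331,304),(323,279)),((334,313),(321,276))]:
    d=Rm.T@(f(b)-f(a));print(np.degrees(np.arctan2(d[1],-d[0])),np.hypot(*d))
c=np.array([.4925,-.1138])
for k in (4,5,6):
    for off in [c,f((334,313))]:
        t=np.radians(24*k);v=Rm@[-np.cos(t),np.sin(t)]
        print(k,((proj(A,[*(off+.02*v),.108])-[200,170]+.4)*4).round(1))
```

```text
116.62801057602847 0.021596682756156834
116.782721312688 0.015920711333561405
115.40108106856168 0.023662694123448583
4 [314.  286.4]
4 [311.  286.3]
5 [329.1 281.2]
5 [326.1 281.1]
6 [345.5 281.4]
6 [342.5 281.3]
```

>>> arm_command(plan=[[[-0.008, 0, -0.018], [0, -8, 0]], [[-0.016, 0, -0.036], [0, -16, 0]], [[-0.024, 0, -0.054], [0, -24, 0]], [[-0.032, 0, -0.08], [0, -32, 0]], [[-0.032, 0, -0.09], [0, -40, 0]]], fingers=1, squeeze=15)

```text
clock: 12.95
position: [0.5043, -0.0163, 0.2672]
ee_rot: [-0.831, 1.672, -1.67]
force: [-0.4, -0.8, 0.3]
width: 0.411
```

>>> arm_command(plan=[[[0, 0, 0], [0, -8, 0]], [[0, 0, 0], [0, -8, 0]], [[0, 0, 0], [0, -8, 0]], [[0, 0, 0], [0, -8, 0]]])

```text
clock: 13.35
position: [0.5045, -0.0197, 0.2684]
ee_rot: [-0.915, 1.584, -1.584]
force: [0.5, -0.3, 1.2]
width: 0.065
```

```bash
python3 st.py 0.5049 -0.0195 0.13;python3 - <<'E'
from h import *
A=get_image("side");save(A,"s5")
E
```

```text
t 13.35 J [-0.855  0.313  1.03   1.885 -0.298  1.111 -0.236] P [ 0.5045 -0.0197  0.2684] F [ 0.5  -0.26  1.15] T [-0.054  0.067  0.015] w 0.065
y [-9.e-04 -4.e-04 -1.e+00] zaz -30.01
shift [-0.0005  0.1384  0.0004]
```

View pics/s5.png

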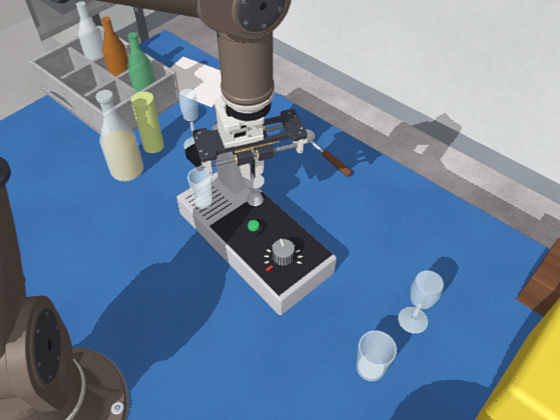

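>>> arm_command(plan=[[[0, 0.04, 0], [0, 0, 0]], [[0, 0.08, 0], [0, 0, 0]], [[0, 0.11, 0], [0, 0, 0]], [[0, 0.135, 0], [0, 0, 0]], [[0, 0.138, 0], [0, 0, 0]]])

```text
clock: 13.9
position: [0.503, -0.0195, 0.1285]
ee_rot: [-0.92, 1.585, -1.582]
force: [-1.7, -1.4, 0.1]
width: 0.007
```

>>> arm_command(plan=[[[0, 0, 0], [0, 0, 0]], [[0, 0, 0], [0, 0, 0]]])

```text
clock: 14.1
position: [0.5056, -0.0196, 0.1321]
ee_rot: [-0.915, 1.58, -1.582]
force: [0.1, -0.0, -0.0]
width: 0.005
```

```bash
python3 st.py 0.5049 -0.0195 0.113;python3 - <<'E'
from h import *
A=get_image("side");save(A,"s6")
a=cv2.imread("pics/s6.png")[130:280,170:350];cv2.imwrite("pics/z6.png",cv2.resize(a,None,fx=4,fy=4,interpolation=cv2.INTER_CUBIC))
E
```

```text
t 14.1 J [-0.692  0.493  0.868  2.046 -0.513  0.828 -0.045] P [ 0.5056 -0.0196  0.1321] F [ 0.13 -0.05 -0.02] T [-0.135  0.09  -0.003] w 0.005
y [ 1.7e-03 -1.0e-04 -1.0e+00] zaz -29.82
shift [ 0.0003  0.0191 -0.0007]
```

View pics/z6.png

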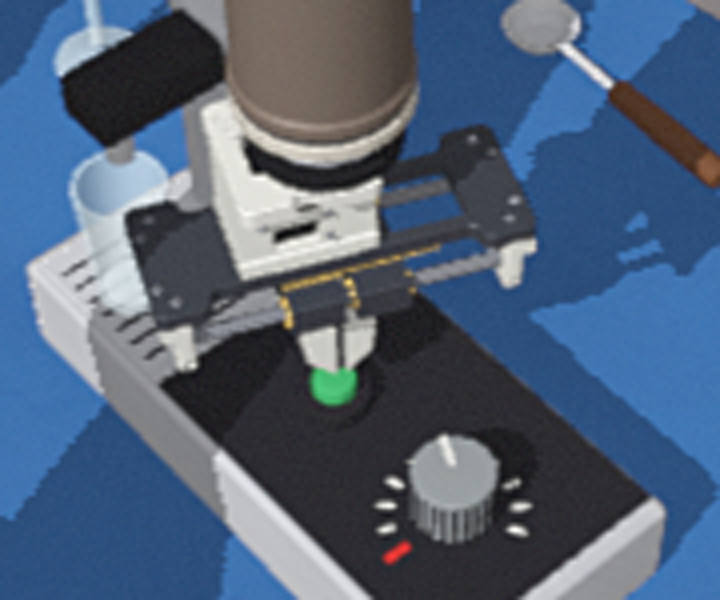

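>>> arm_command(plan=[[[0, 0.008, 0], [0, 0, 0]], [[0, 0.014, 0], [0, 0, 0]], [[0, 0.014, 0], [0, 0, 0]]])

```text
clock: 14.45
position: [0.5043, -0.019, 0.1163]
ee_rot: [-0.918, 1.581, -1.58]
force: [-0.1, -0.4, -0.0]
width: 0.003
```

```bash
python3 st.py
```

```text
t 14.45 J [-0.673  0.515  0.843  2.061 -0.539  0.798 -0.022] P [ 0.5043 -0.019   0.1163] F [-0.08 -0.4  -0.05] T [-0.109  0.109 -0.023] w 0.003
y [-1.e-03  2.e-04 -1.e+00] zaz -29.77
```

Tips at 0.094, no contact yet; step down by 2 mm.

>>> arm_command(plan=[[[0, 0.002, 0], [0, 0, 0]], [[0, 0.003, 0], [0, 0, 0]], [[0, 0.003, 0], [0, 0, 0]]])

```text
clock: 14.75
position: [0.5048, -0.0193, 0.1139]
ee_rot: [-0.917, 1.581, -1.581]
force: [-0.1, 1.2, 1.3]
width: 0.006
```

>>> arm_command(plan=[[[0, 0.002, 0], [0, 0, 0]], [[0, 0.002, 0], [0, 0, 0]]])

```text
clock: 14.95
position: [0.5048, -0.0193, 0.1119]
ee_rot: [-0.917, 1.581, -1.581]
force: [-0.3, -0.1, 3.0]
width: 0.009
```

>>> arm_command(plan=[[[0, 0.002, 0], [0, 0, 0]], [[0, 0.002, 0], [0, 0, 0]]])

```text
clock: 15.15
position: [0.5049, -0.0193, 0.1099]
ee_rot: [-0.917, 1.581, -1.581]
force: [0.3, -0.4, 4.4]
width: 0.004
```

>>> arm_command(plan=[[[0, 0.001, 0], [0, 0, 0]], [[0, 0.002, 0], [0, 0, 0]], [[0, 0.002, 0], [0, 0, 0]]])

```text
clock: 15.45
position: [0.5049, -0.0193, 0.1083]
ee_rot: [-0.916, 1.581, -1.581]
force: [-2.9, 0.2, 10.2]
width: 0.006
```

>>> arm_command(plan=[[[0, 0.001, 0], [0, 0, 0]], [[0, 0.002, 0], [0, 0, 0]], [[0, 0.002, 0], [0, 0, 0]]])

```text
clock: 15.75
position: [0.505, -0.0193, 0.1077]
ee_rot: [-0.915, 1.582, -1.579]
force: [-11.1, 2.5, 36.5]
width: 0.006
```

```bash
python3 st.py
```

```text
t 15.75 J [-0.658  0.527  0.828  2.067 -0.558  0.78  -0.006] P [ 0.505  -0.0193  0.1077] F [-11.13   2.5   36.55] T [0.397 2.505 0.034] w 0.006
y [ 8.0e-04  2.2e-03 -1.0e+00] zaz -29.8
```

>>> arm_command(plan=[[[0, -0.004, 0], [0, 0, 0]], [[0, -0.015, 0], [0, 0, 0]], [[0, -0.05, 0], [0, 0, 0]], [[0, -0.1, 0], [0, 0, 0]], [[0, -0.15, 0], [0, 0, 0]]])

```text
clock: 16.25
position: [0.504, -0.0196, 0.2574]
ee_rot: [-0.918, 1.582, -1.582]
force: [1.5, 0.4, -1.2]
width: 0.004
```

>>> arm_command(plan=[[[0, -0.04, 0], [0, 0, 0]], [[0, -0.08, 0], [0, 0, 0]], [[0, -0.08, 0], [0, 0, 0]], [[0, -0.08, 0], [0, 0, 0]]])

```text
clock: 16.65
position: [0.505, -0.0191, 0.3366]
ee_rot: [-0.915, 1.58, -1.58]
force: [-0.6, -0.1, -0.5]
width: 0.004
```

```bash
python3 st.py;python3 - <<'E'
from h import *
A=get_image("side");save(A,"s7")
B=get_image("top");save(B,"t7")
E
```

```text
t 16.65 J [-0.924  0.243  1.084  1.777 -0.226  1.256 -0.301] P [ 0.505  -0.0191  0.3366] F [-0.64 -0.11 -0.53] T [-0.061  0.156 -0.012] w 0.004
y [ 1.4e-03  8.0e-04 -1.0e+00] zaz -29.75
```

View pics/s7.png

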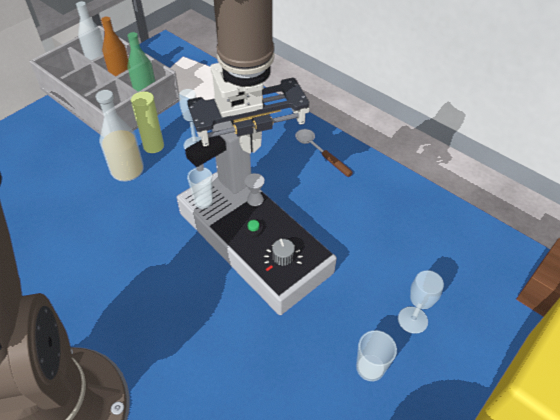

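View pics/t7.png

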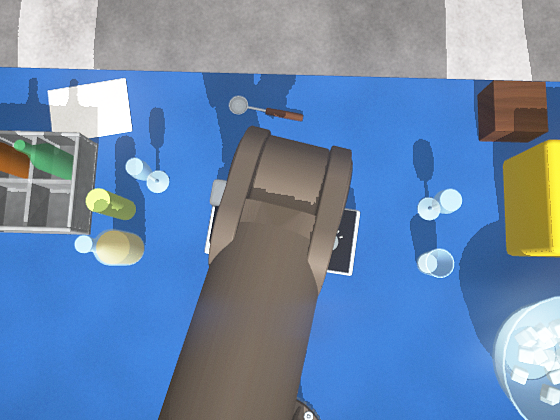

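Run:
```python
from h import *
a=cv2.absdiff(cv2.imread("pics/s4.png")[240:275,260:310],cv2.imread("pics/s7.png")[240:275,260:310]);print(a.max(),a.mean())
print(sign_off())
```

```text
11 1.8586666666666667
the job is handed in; nothing more can be done
None
```

The dial is set to the fifth click, the start button has been pressed and released, and the job is handed in at about 17 s on the clock.

- **End stop:** I gripped the dial in click 2 and turned it anticlockwise past zero. The resisting moment rose steeply to about 0.55 N m. That is roughly 0.30–0.43 N m on top of the detent, inside the 0.12–0.54 range. The gripper turn put the stop about 7.5° past zero. I could not see the dial at that moment because the gripper hid it.
- **Fifth click:** I turned clockwise to about 4–5° short of the fifth click by gripper angle, let go, and left the detent to settle it. The side picture showed the white line at about 117°, against 120° for the fifth click and 96° or 144° for its neighbours. The 3° gap is within my reading error, since the first reading was also about 1° low. The dial area looked the same in a picture taken after the button press.
- **Start button:** I pressed it with the closed fingers. The spring built up to about 5 N over roughly 6 mm, then hit hard and reached 36.5 N. That is more than was needed, and it came close to the 40 N limit set for the arm and gripper body. I then released it and raised the gripper well clear.
- **Bystanders:** The last side picture shows the jigger, tasting glass and the other things standing as before. In the top picture the arm hid most of the dispenser, so that area was checked from the side view only.

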